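Square the line laser into the corner stop

TASK

Push the line laser across the bench into the aluminium corner stop, so that it sits square in the corner: one of its long sides flush against the long rail and one end butted against the short rail. Only push it with the fingers - it stays standing on the bench and is never lifted or tipped - and leave the other things on the bench where they are.

Things in the scene. Friction and masses are not known exactly. Their poses are not given: they have to be found in the camera images.
- laser_mid (a point): Line laser, loose, 0.3 to 0.6 kg: box-shaped dark green housing 85 mm long, 68 mm wide, 55 mm high with upright sides, a smaller black cap on it (70 mm high in all). The point is the middle of the housing, 27.5 mm above the bench; x runs along the 85 mm length, y across the width, z up. It slides under 1 to 5 N; push it at about 30 mm height.
- corner_stop: L of two bare aluminium rails, 18 mm wide, 20 mm high, screwed down. Origin: the inner corner at bench height. x points away from the robot, y left, z up. Long rail: 160 mm along -y, inner face x = 0. Short rail: 50 mm along -x, inner face y = 0. Seated, the laser's middle is at x = -34, y = -42.5 mm, its length along y. The L is open to the robot and to the right.
- orange_cap: Bystander, loose: open round orange end cap, 42 mm across, 36 mm high; origin under its centre. To be left where it is.
- step_gauge: Bystander, loose: stepped gauge block, 82 x 43 mm, 34 mm high; origin under its centre. To be left where it is.
- boot_buckle_2: Bystander, loose: flat boot buckle, 50 x 39 mm, 11 mm high; origin under its centre. To be left where it is.
- line_laser: The same laser; origin under its middle, on the bench. Its axes are turned 0.42 rad about z from those of laser_mid: use laser_mid.
- clamp_crank (a point): Not part of the job: the top of the upright crank of the bench clamp, which stands fixed on the bench to the left of the stop. The crank is 265 mm high; a blue lever reaches from the clamp 100 mm to the right of the crank, up to 75 mm high. Go round or over them.

How it is judged (in metres and radians):
At the end, for the whole second after the job is handed in: The laser stands still and upright on the bench in the corner of the stop: its middle within 5 mm of the seated place in both directions (so no gap over 5 mm to either rail), its length parallel to the long rail within 0.06 rad (3.4 degrees) (x of laser_mid in the frame of corner_stop between -0.039 and -0.029 m and y of laser_mid in the frame of corner_stop between -0.0475 and -0.0375 m and angle between the x axis of laser_mid and the y axis of corner_stop, either way round below 0.06 rad and height (world z) of laser_mid below 0.032 m and angle between laser_mid's own z axis and vertical below 0.06 rad and linear speed of line_laser below 0.01 m/s); the robot touches nothing.
It fails at once if the laser is lifted off the bench (by more than 12 mm) or tipped by more than 0.2 rad (height (world z) of laser_mid above 0.0395 m or angle between laser_mid's own z axis and vertical above 0.2 rad).
It fails at once if another thing on the bench is shifted by more than 15 mm (distance of any of orange_cap, step_gauge, boot_buckle_2 from where it was at the start of the episode above 0.015 m).
It also fails if it takes over 51 s, if anything falls off the work surface, if the arm or the gripper's body presses on something with over 40 N, if the wrist force passes 120 N, or if a joint passes its speed limit or range.

ROBOT

A 6-joint arm with a two-finger parallel gripper is mounted at the origin on a cart in front of the work surface, level with it; the furniture and walls round the work are solid. World frame = base frame: x ahead of the robot, y to its left, z up, the work surface at z = 0. Lengths are in mm, angles in rad, forces in N, time in s.
With the tool pointing down it reaches from about 275 to 1000 mm from the base axis. Payload 8.4 kg.
Tool frame: the origin (TCP) lies on the centre line of the jaws, within the pads' length; the fingertips stand r.tip_reach ahead of it and the grasp point (between the pads) lies 11 mm behind it (r.tip_reach is the distance from the TCP to the fingertips, in mm); z points along the fingers, y is the line along which they close (so a half turn about z gives the same grasp; the last joint's range is limited). The gripper opens to 85 mm and grips with 20 to 120 N. Pads are 22 mm wide; open, the fingers measure 114 mm over their backs; the gripper's body (76 mm by 85 mm) begins 54 mm behind the grasp point. The pads swing forward as they close: fully open they stand 13 mm farther back than shut.
Start: joints at [1.277, 0.353, 1.633, -0, 1.155, -0.002], TCP at [179.796, 598.583, 239.281] pointing down, gripper open.
Joint ranges: [-2.63, 2.63], [-0.92, 2.1], [0.06, 2.66], [-1.3, 4.44], [0, 2.69], [-3.02, 3.02]. Speed limits (rad/s): [2.22, 2.22, 2.79, 3.14, 3.14, 3.14].

INTERFACE

Orientations are given as [roll, pitch, yaw] about the fixed x, y, z axes, in that order (R = Rz(yaw) Ry(pitch) Rx(roll)).
In Python, from rig import r gives the robot as it stands.
- The arm moves only by the tool carry_out, never from a script. Its argument "targets" is a list of rows, each an object with "dp": the shift along the tool's x, y, z in mm, a list of three; "yaw": the turn about the tool's z in degrees. A call has 1 to 12 rows; each row is the pose to reach, as a shift and turn from the pose commanded when the call began, along the tool's axes at that moment; what a row does not reach only later rows make up. A row lasts 1/8 s, in which the tool goes at most 62.5 mm and 10.7 degrees, less where a joint would pass 70% of its speed; a pose out of reach is approached as far as the arm can. A call with a gripper value outside its range is refused whole. "fingers" is the opening, from -1 (shut) to 1 (fully open), so that 0 is half open, set as the call begins (left out, the last holds). The fingers move at their own pace and stop on an object; "grip_force" is the grip in N (left out, the last holds). Time passes only in rows, so rows that repeat a pose let the fingers close. It gives the time, the measured TCP pose, the force, the opening and the grip force at its end, in the units of the state.
- r.sense(): the state, without advancing time (a new reading comes with each control period).
- r.grab_frame(name): name is "scene" or "top"; returns the picture (480x640x3 uint8, red, green, blue); there is no depth.
- r.get_calibration(name): a dict with "fx", "fy", "cx", "cy" (pixels), "rvec" (rotation vector, rad) and "tvec" (3), from world to camera coordinates, as OpenCV has them. Camera axes: x right, y down, z forward; pixel columns grow to the right and rows downward; lengths in mm; the calibration is good to about 2 mm. A picture is of the moment at which its call begins. get_calibration takes no time and is no camera call.
- r.sign_off(): hands the job in; it is judged then, once.
The state is a dict: "clock": time; "qpos": joint angles; "qvel": joint speeds; "joint_efforts": joint torques, N m; "eef_pos": TCP position; "tcp_rot": TCP orientation; "contact_force": force on the tool from outside, world axes, zero at the start; "wrist_torque": the same for the moment, N m; "opening": opening from 0.0 (shut) to 1.0 (fully open); "grasp_force": force on a finger pad.
Only numpy, scipy, OpenCV 4.12 (cv2) and the standard library are available. Lean on these libraries where they do the work, as an engineer would, in place of code of your own. Each camera call takes 0.05 s, during which the arm holds its last target. There are 200 camera calls.

## Working session

There is one attempt and no reset: what is moved stays moved. The work goes in short steps, Python scripts to look and compute and a tool call to move; the robot and the scene stay as the last step left them, time stands still between calls to the robot, and variables do not carry over. Pictures are saved under pics/ and viewed, at most 10 in all, crops included, and the job is handed in when it is done.

Besides the shell and the picture viewer there is one more tool, called after "Emit:" as name(argument=value, ...) on one line, values as JSON. carry_out: Moves the arm, as the interface text tells. Its arguments: {"type":"object","properties":{"targets":{"type":"array","items":{"type":"object","properties":{"dp":{"type":"array","items":{"type":"number"}},"yaw":{"type":"number"}}}},"fingers":{"type":"number"},"grip_force":{"type":"number"}},"required":["targets"]}

```bash
mkdir -p pics; cat > h.py <<'E'
import numpy as np,cv2
from rig import r
def cam(n):
    c=r.get_calibration(n);K=np.array([[c['fx'],0,c['cx']],[0,c['fy'],c['cy']],[0,0,1.]])
    return K,cv2.Rodrigues(np.array(c['rvec'],float))[0],np.array(c['tvec'],float)
def ray(n,px,z):
    K,R,t=cam(n);px=np.atleast_2d(np.array(px,float))
    d=(R.T@np.linalg.inv(K)@np.c_[px,np.ones(len(px))].T).T;C=-R.T@t
    return C+d*((z-C[2])/d[:,2])[:,None]
def proj(n,P):
    K,R,t=cam(n);q=(K@(R@np.atleast_2d(P).T+t[:,None])).T;return q[:,:2]/q[:,2:]
def shot(n,f):
    im=r.grab_frame(n);cv2.imwrite('pics/'+f,im[:,:,::-1]);return im
E
python3 - <<'E'
from h import *
for n in('scene','top'):
    shot(n,n+'1.png');K,R,t=cam(n);print(n,K[0,0],-R.T@t,R[2])
print(r.sense(),r.tip_reach)
E
```

```text
scene 603.9724424267042 [-142.75315813 -673.58477096  678.40573066] [ 0.73674173  0.39934021 -0.54565468]
top 594.3117820703912 [ 392.8084667  -311.97307883 1020.68830126] [ 0.19818143  0.01926447 -0.97997602]
{'clock': 0.1, 'qpos': array([ 1.27658189e+00,  3.53572640e-01,  1.63404220e+00, -1.49044497e-05,
        1.15522462e+00, -2.38407560e-03]), 'qvel': array([-9.78108626e-04, -1.25582344e-03, -5.18368954e-04,  1.50496974e-03,
        5.42478063e-05,  1.00037181e-03]), 'joint_efforts': array([ 1.42669345e-03, -6.06363773e+01, -3.42817032e+01,  1.84540231e-04,
        4.02670907e-03,  3.19374624e-05]), 'eef_pos': array([179.69052799, 598.17863345, 238.64817912]), 'tcp_rot': array([-3.14034583e+00,  1.06558581e-05,  2.84976832e+00]), 'contact_force': array([-0.31600656,  0.16477891,  0.38070339]), 'wrist_torque': array([0.01343197, 0.03732486, 0.06564989]), 'grasp_force': 0.0, 'opening': 0.9998502705305221} 8.0
```

View pics/scene1.png

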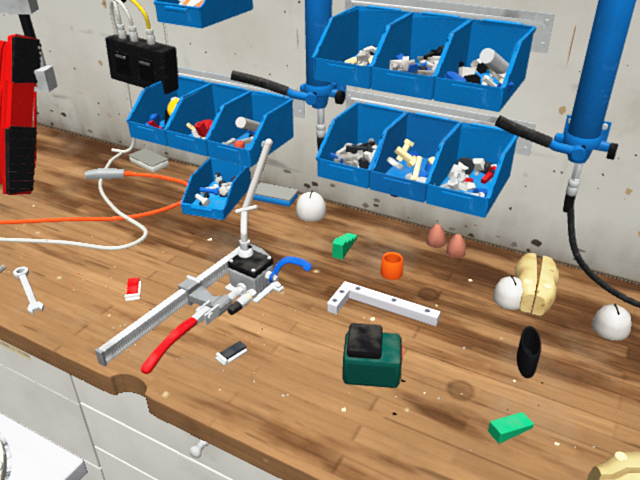

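View pics/top1.png

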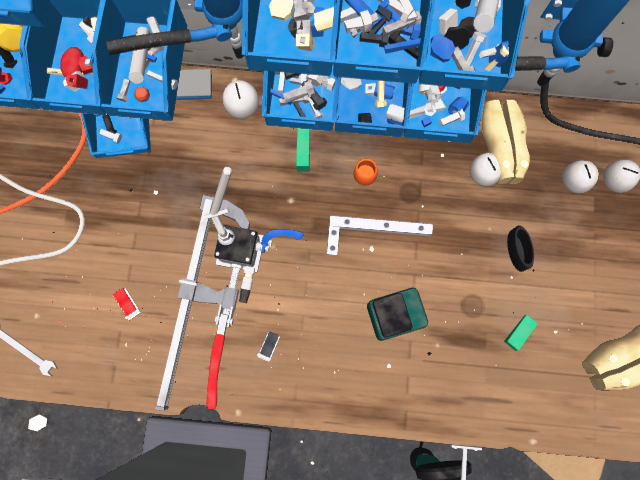

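The scene view shows the laser at about (372,355) with the L behind it at (385,300). In the top view, the L's inner corner is near (338,230), its long rail runs to (432,230), and the green laser sits at (398,314), turned about 15°. The path between the laser and the stop is clear.

```bash
cat > m.py <<'E'
from h import *
def laser(im,box=(330,215,470,360)):
    x0,y0,x1,y1=box;h=cv2.cvtColor(im,cv2.COLOR_RGB2HSV).astype(int);H,S,V=h[...,0],h[...,1],h[...,2]
    m=(((H>65)&(H<105)&(S>70)&(V<140))|(V<50)).astype(np.uint8)*255
    k=np.zeros_like(m);k[y0:y1,x0:x1]=m[y0:y1,x0:x1]
    k=cv2.morphologyEx(k,cv2.MORPH_OPEN,np.ones((3,3)))
    c=max(cv2.findContours(k,0,1)[0],key=cv2.contourArea);return c[:,0].astype(float),k
def rect(P):
    return cv2.minAreaRect(P[:,:2].astype(np.float32))
if __name__=='__main__':
    im=r.grab_frame('top')
    c,k=laser(im);print(rect(ray('top',c,55)),rect(ray('top',c,0)))
    h=cv2.cvtColor(im,cv2.COLOR_RGB2HSV)
    w=((h[...,1]<45)&(h[...,2]>130)).astype(np.uint8)*255
    b=np.zeros_like(w);b[205:265,318:445]=w[205:265,318:445]
    cc=max(cv2.findContours(cv2.morphologyEx(b,cv2.MORPH_CLOSE,np.ones((7,7))),0,1)[0],key=cv2.contourArea)
    ap=cv2.approxPolyDP(cc,4,True)[:,0];print(ap.tolist());print(ray('top',ap,20).round(1).tolist())
    big=im[190:350,310:450].copy()
    cv2.drawContours(big,[cc-[310,190]],-1,(255,0,0),1);cv2.drawContours(big,[(c-[310,190]).astype(int)[:,None]],-1,(255,255,0),1)
    cv2.imwrite('pics/crop1.png',cv2.resize(big,None,fx=3.7,fy=3.7,interpolation=0)[:,:,::-1])
E
python3 m.py
```

```text
((472.8382568359375, -436.64117431640625), (65.70145416259766, 60.614295959472656), 22.071176528930664) ((477.3962707519531, -443.7416076660156), (69.44338989257812, 64.0665512084961), 22.071147918701172)
[[327, 255], [336, 255], [339, 228], [430, 235], [432, 224], [330, 216]]
[[558.5, -303.5, 20.0], [559.9, -318.8, 20.0], [607.3, -319.8, 20.0], [609.4, -476.4, 20.0], [629.1, -478.8, 20.0], [626.9, -302.4, 20.0]]
```

View pics/crop1.png

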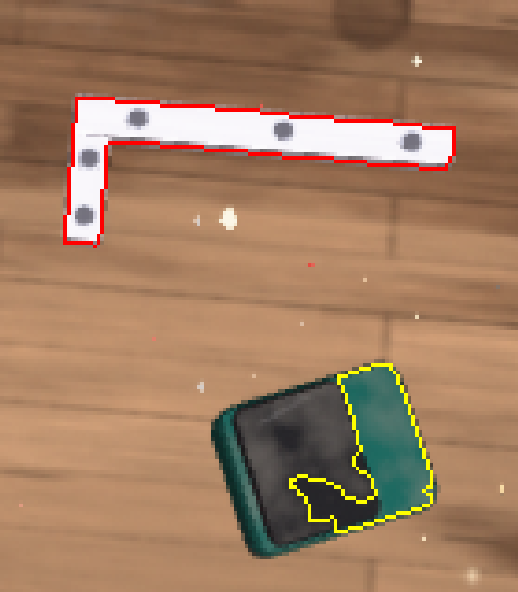

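```bash
cat > l.py <<'E'
from h import *
def find(im,box=(330,238,450,360)):
    """laser pose from the back (+x) and right (-y) top edges, z=55"""
    x0,y0,x1,y1=box;h=cv2.cvtColor(im,cv2.COLOR_RGB2HSV).astype(int);H,S,V=h[...,0],h[...,1],h[...,2]
    m=((((H>60)&(H<110)&(S>60))|(S<75))&(V<150)).astype(np.uint8)*255
    k=np.zeros_like(m);k[y0:y1,x0:x1]=m[y0:y1,x0:x1]
    k=cv2.morphologyEx(k,cv2.MORPH_OPEN,np.ones((3,3)))
    c=cv2.convexHull(max(cv2.findContours(k,0,1)[0],key=cv2.contourArea))
    f=np.zeros_like(k);cv2.drawContours(f,[c],-1,255,-1)
    P=max(cv2.findContours(f,0,1)[0],key=cv2.contourArea)[:,0].astype(float)
    return P,ray('top',P,55)[:,:2]
def pose(W):
    rc=cv2.minAreaRect(W.astype(np.float32));b=cv2.boxPoints(rc)
    # direction of the back edge: rectangle axis nearest world y
    a=np.deg2rad(rc[2]);ds=[np.array([np.cos(a+i*np.pi/2),np.sin(a+i*np.pi/2)]) for i in range(4)]
    u=max(ds,key=lambda d:d[1])      # ~ +y
    for _ in range(3):
        n=np.array([u[1],-u[0]])     # ~ +x
        s=W@n;t=W@u
        q=W[(s>s.max()-5)&(t>t.min()+12)&(t<t.max()-20)]
        vx,vy,_,_=cv2.fitLine(q.astype(np.float32),cv2.DIST_HUBER,0,.01,.01).ravel();u=np.array([vx,vy])*np.sign(vy)
    n=np.array([u[1],-u[0]]);s0=np.median(q@n)
    t=W@u;s=W@n;e=W[(t<t.min()+5)&(s>s.min()+15)&(s<s.max()-12)];t0=np.median(e@u)
    return n*(s0-34)+u*(t0+42.5),np.arctan2(-u[0],u[1]),rc
if __name__=='__main__':
    import sys
    im=r.grab_frame('top');P,W=find(im);c,a,rc=pose(W)
    print('centre',c.round(1),'length turned from +y by deg',np.degrees(a).round(1),rc)
    C=np.array([608.5,-320.2]);g=-.0137*-1
    ax=np.array([np.cos(g),np.sin(g)]);ay=np.array([-np.sin(g),np.cos(g)])
    print('in stop',(c-C)@ax,(c-C)@ay)
    if len(sys.argv)>1:
        cu=np.array([np.cos(a),np.sin(a)]);cv=np.array([-np.sin(a),np.cos(a)])
        pts=[c+34*i*cu+42.5*j*cv for i,j in((1,1),(1,-1),(-1,-1),(-1,1))]
        im=im.copy();cv2.polylines(im,[proj('top',[[*p,55] for p in pts]).round().astype(int)],True,(255,255,0),1)
        cv2.imwrite('pics/'+sys.argv[1],cv2.resize(im[190:370,290:490],None,fx=3.3,fy=3.3,interpolation=0)[:,:,::-1])
E
python3 l.py crop2.png
```

```text
centre [ 468.3 -425.9] length turned from +y by deg 21.7 ((467.77783203125, -424.662109375), (69.47846984863281, 88.68535614013672), 22.058780670166016)
in stop -141.6576887609048 -103.7419739164258
```

View pics/crop2.png

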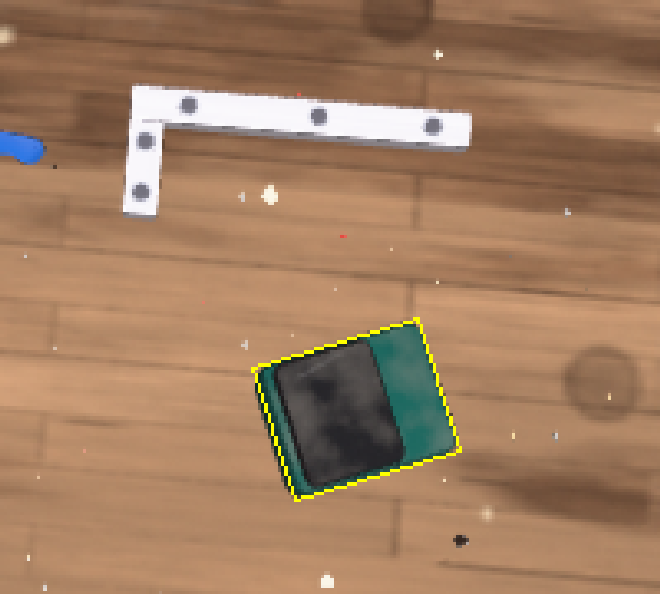

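The outline fits the laser well: centre (468, -426), turned 21.7°. I'll swing over to stand in front of the laser's long near side, with the fingers half open.

```bash
cat > d.py <<'E'
import sys,json
from h import *
def rows(T,p=None,yaw=None):
    """world targets (x,y,z,yaw deg) -> dp, tool yaw from present pose"""
    s=r.sense();p=s['eef_pos'] if p is None else p;R=cv2.Rodrigues(np.eye(3))[0]
    w=s['tcp_rot'][2];R=np.array([[np.cos(w),np.sin(w),0],[np.sin(w),-np.cos(w),0],[0,0,-1]])
    for t in T:
        print((R.T@(np.array(t[:3])-p)).round(1).tolist(),((np.degrees(w)-t[3]+180)%360-180).round(1))
if __name__=='__main__':
    s=r.sense();print(s['clock'],s['eef_pos'].round(1),np.degrees(s['tcp_rot']).round(1),s['contact_force'].round(1),s['opening'])
    rows(json.loads(sys.argv[1]))
E
python3 d.py "[[300,480,240,150],[400,300,240,125],[430,100,240,100],[420,-100,220,75],[400,-300,200,50],[403,-452,150,22],[403,-452,24,22]]"
```

```text
0.2 [179.7 598.3 238.8] [-180.    -0.   163.3] [-0.2  0.1  1. ] 1.0008521954582328
[-149.2, -78.7, -1.2] 13.3
[-296.8, -222.3, -1.2] 38.3
[-383.1, -405.2, -1.2] 63.3
[-431.1, -599.7, 18.8] 88.3
[-469.4, -797.0, 38.8] 113.3
[-516.1, -941.7, 88.8] 141.3
[-516.1, -941.7, 214.8] 141.3
```

Emit:
carry_out(targets=[{"dp":[-50,-26,0],"yaw":5},{"dp":[-100,-52,0],"yaw":10},{"dp":[-149,-79,0],"yaw":15},{"dp":[-198,-127,0],"yaw":22},{"dp":[-247,-175,0],"yaw":30},{"dp":[-297,-222,0],"yaw":38},{"dp":[-326,-283,0],"yaw":46},{"dp":[-355,-344,0],"yaw":54},{"dp":[-383,-405,0],"yaw":63},{"dp":[-400,-470,6],"yaw":72},{"dp":[-415,-535,12],"yaw":80},{"dp":[-431,-600,19],"yaw":88}], fingers=0)

```text
clock: 1.7
eef_pos: [421.8, -56.6, 224.7]
tcp_rot: [3.141, -0.0, 1.309]
contact_force: [0.8, -0.1, 0.3]
opening: 0.501
grasp_force: 0.0
```

```bash
python3 d.py "[[420,-100,220,75],[400,-300,200,50],[403,-452,150,22],[403,-452,24,22]]"
```

```text
1.7 [421.8 -56.6 224.7] [179.9  -0.   75. ] [ 0.8 -0.1  0.3] 0.5008164276192948
[-42.4, 9.5, 4.7] 0.0
[-240.8, 41.8, 24.7] 25.0
[-386.8, 84.0, 74.7] 53.0
[-386.8, 84.0, 200.7] 53.0
```

Emit:
carry_out(targets=[{"dp":[-55,9,5],"yaw":8},{"dp":[-110,18,10],"yaw":16},{"dp":[-165,28,17],"yaw":24},{"dp":[-220,42,30],"yaw":32},{"dp":[-280,57,50],"yaw":42},{"dp":[-344,74,70],"yaw":53},{"dp":[-344,74,70],"yaw":53},{"dp":[-344,74,110],"yaw":53},{"dp":[-344,74,150],"yaw":53},{"dp":[-344,74,180],"yaw":53},{"dp":[-344,74,196],"yaw":53},{"dp":[-344,74,196],"yaw":53}])

```text
clock: 3.2
eef_pos: [405.9, -405.4, 28.1]
tcp_rot: [-3.14, 0.001, 0.39]
contact_force: [0.3, -0.0, -0.5]
opening: 0.502
grasp_force: 0.0
```

```bash
python3 d.py "[[403,-452,24,22]]"; python3 -c "
from h import *
shot('scene','s2.png')"
```

```text
3.2 [ 405.9 -405.4   28.1] [-179.9    0.    22.3] [ 0.3 -0.  -0.5] 0.5016888116695015
[-20.4, 42.0, 4.1] 0.3
```

View pics/s2.png

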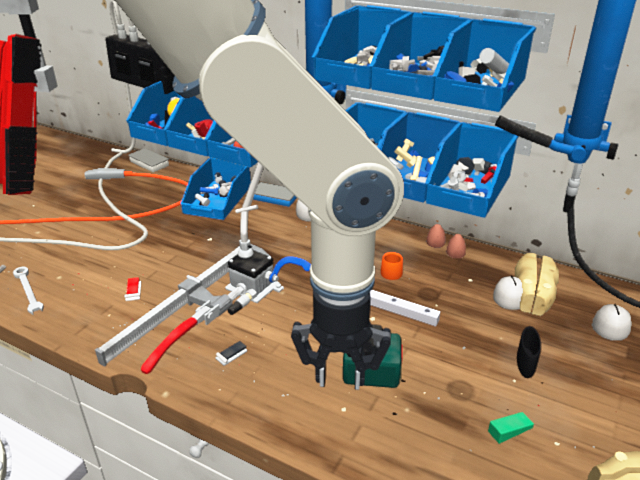

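The gripper is down in front of the laser (fingers at about (340,380)), 42 mm too far left. I'll back off, shift sideways, then push.

Emit:
carry_out(targets=[{"dp":[-20,0,0],"yaw":0},{"dp":[-20,21,4],"yaw":0},{"dp":[-20,42,4],"yaw":0},{"dp":[-20,42,4],"yaw":0},{"dp":[-10,42,4],"yaw":0},{"dp":[0,42,4],"yaw":0},{"dp":[5,42,4],"yaw":0},{"dp":[10,42,4],"yaw":0},{"dp":[15,42,4],"yaw":0},{"dp":[15,42,4],"yaw":0}])

```text
clock: 4.5
eef_pos: [436.3, -439.1, 24.6]
tcp_rot: [3.142, -0.0, 0.389]
contact_force: [-0.0, -0.3, 0.3]
opening: 0.504
grasp_force: 0.0
```

```bash
python3 d.py "[[510,-408,24,15],[525,-402,24,1]]"
```

```text
4.5 [ 436.3 -439.1   24.6] [180.   -0.   22.3] [-0.  -0.3  0.3] 0.5037137139589566
[79.9, -0.8, 0.6] 7.3
[96.1, -0.7, 0.6] 21.3
```

Emit:
carry_out(targets=[{"dp":[6,0,1],"yaw":0},{"dp":[12,0,1],"yaw":0},{"dp":[18,0,1],"yaw":0},{"dp":[24,0,1],"yaw":0},{"dp":[30,0,1],"yaw":0},{"dp":[36,0,1],"yaw":0},{"dp":[42,0,1],"yaw":0},{"dp":[48,0,1],"yaw":0},{"dp":[54,0,1],"yaw":0},{"dp":[60,0,1],"yaw":0},{"dp":[60,0,1],"yaw":0}])

```text
clock: 5.88
eef_pos: [492.2, -416.4, 23.7]
tcp_rot: [3.141, -0.001, 0.389]
contact_force: [-0.9, -0.7, 0.1]
opening: 0.5
grasp_force: 0.0
```

```bash
python3 d.py "[[495,-398,24,1],[525,-398,24,1]]"; python3 -c "
from h import *
im=shot('top','t3.png')"
```

```text
5.875 [ 492.2 -416.4   23.7] [180.   -0.   22.3] [-0.9 -0.7  0.1] 0.49954798668388045
[9.5, -16.0, -0.3] 21.3
[37.3, -4.6, -0.3] 21.3
```

View pics/t3.png

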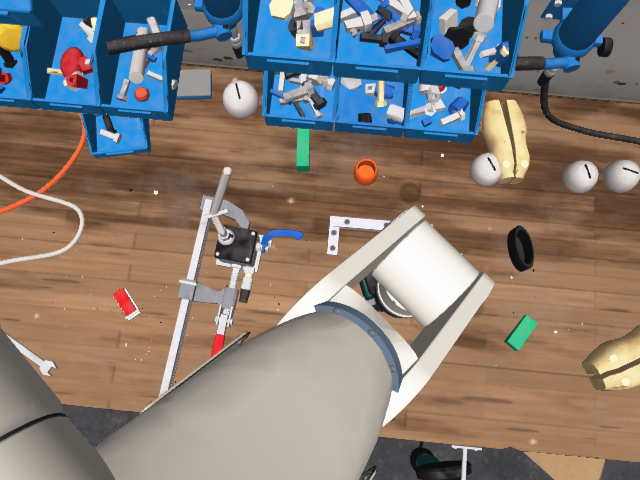

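The arm hides most of the laser; its left edge at (370,290) is still against the fingers. Next I'll turn it square while pushing.

Emit:
carry_out(targets=[{"dp":[2,-2,0],"yaw":3},{"dp":[3,-4,0],"yaw":6},{"dp":[5,-6,0],"yaw":9},{"dp":[6,-8,0],"yaw":12},{"dp":[7,-11,0],"yaw":15},{"dp":[8,-13,0],"yaw":18},{"dp":[9,-16,0],"yaw":21.5},{"dp":[15,-14,0],"yaw":21.5},{"dp":[20,-12,0],"yaw":21.5},{"dp":[25,-10,0],"yaw":21.5},{"dp":[25,-10,0],"yaw":21.5}])

```text
clock: 7.3
eef_pos: [511.9, -398.2, 23.7]
tcp_rot: [3.141, -0.001, 0.014]
contact_force: [-0.1, -0.4, 0.6]
opening: 0.503
grasp_force: 0.0
```

```bash
python3 d.py "[[525,-398,24,0.8],[530,-398,24,0.8]]"
```

```text
7.3 [ 511.9 -398.2   23.7] [ 1.8e+02 -1.0e-01  8.0e-01] [-0.1 -0.4  0.6] 0.5026500774382971
[13.1, 0.0, -0.3] 0.0
[18.1, 0.1, -0.3] 0.0
```

Small pushes toward the rail now, watching for a rise in force.

Emit:
carry_out(targets=[{"dp":[3,0,0],"yaw":0},{"dp":[6,0,0],"yaw":0},{"dp":[9,0,0],"yaw":0},{"dp":[12,0,0],"yaw":0},{"dp":[14,0,0],"yaw":0},{"dp":[16,0,0],"yaw":0},{"dp":[16,0,0],"yaw":0}])

```text
clock: 8.18
eef_pos: [527.2, -397.6, 23.6]
tcp_rot: [3.141, -0.001, 0.014]
contact_force: [-1.6, -0.0, 0.2]
opening: 0.501
grasp_force: 0.8
```

Emit:
carry_out(targets=[{"dp":[2,0,0],"yaw":0},{"dp":[4,0,0],"yaw":0},{"dp":[4,0,0],"yaw":0}])

```text
clock: 8.55
eef_pos: [531.2, -397.6, 23.6]
tcp_rot: [3.142, -0.0, 0.014]
contact_force: [-1.4, 0.5, 2.0]
opening: 0.5
grasp_force: 0.8
```

Emit:
carry_out(targets=[{"dp":[2,0,0],"yaw":0},{"dp":[3,0,0],"yaw":0},{"dp":[3,0,0],"yaw":0}])

```text
clock: 8.93
eef_pos: [532.2, -397.4, 23.6]
tcp_rot: [-3.141, 0.003, 0.013]
contact_force: [-11.0, -0.9, 6.7]
opening: 0.504
grasp_force: 5.2
```

Contact with the rail shows as an 11 N reaction. I'll back off, rise, and go round to the right end with the tool turned for a +y push.

Emit:
carry_out(targets=[{"dp":[-15,0,0],"yaw":0},{"dp":[-50,0,0],"yaw":0},{"dp":[-50,20,-50],"yaw":-10},{"dp":[-50,60,-96],"yaw":-20},{"dp":[-50,110,-96],"yaw":-30},{"dp":[-30,150,-96],"yaw":-40},{"dp":[0,150,-96],"yaw":-50},{"dp":[43,150,-96],"yaw":-60},{"dp":[43,150,-96],"yaw":-70},{"dp":[43,150,-96],"yaw":-80},{"dp":[43,150,-96],"yaw":-90},{"dp":[43,150,-96],"yaw":-90}], fingers=-0.5)

```text
clock: 10.42
eef_pos: [578.8, -546.9, 119.4]
tcp_rot: [3.141, 0.0, 1.583]
contact_force: [-0.1, 0.7, -0.2]
opening: 0.252
grasp_force: 0.0
```

```bash
sed -i 's/330,238,450,360/335,234,440,330/' l.py; python3 l.py crop4.png;python3 d.py "[[574,-490,24,90.8]]"
```

```text
centre [ 566.9 -443.9] length turned from +y by deg 5.3 ((557.4798583984375, -381.81878662109375), (88.68681335449219, 202.55557250976562), 36.5053596496582)
in stop -43.26603590396616 -123.09809824105938
10.475 [ 578.8 -546.9  119.5] [180.    0.   90.6] [0.6 0.  0.1] 0.2503556517936537
[57.0, -4.2, 95.5] -0.2
```

View pics/crop4.png

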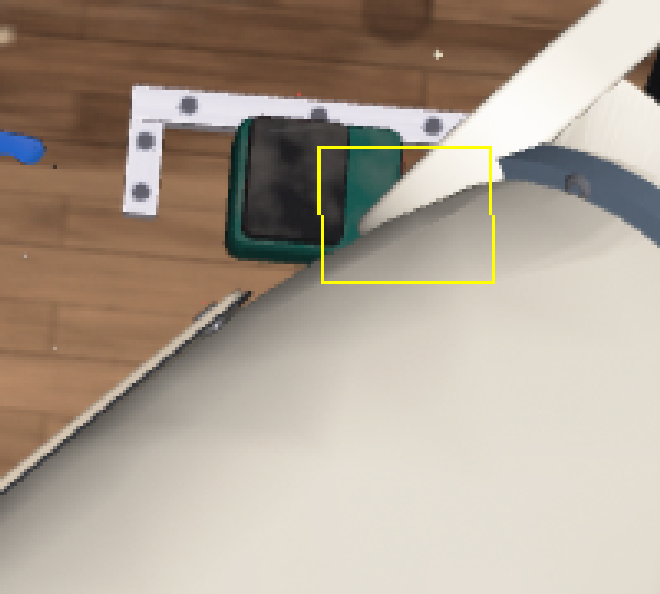

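The laser is flush with the long rail; the fit is wrong because the arm corrupts the mask, so I'll use the crop directly. Its back edge runs from (240,117) to (403,130) in the crop, and its left bottom edge is at about crop x 228.

```bash
python3 -c "
from h import *
c=lambda a:[(a[0])/3.3+290-.5,a[1]/3.3+190-.5]
print(ray('top',[c((403,150)),c((350,126)),c((260,117))],55).round(1), ray('top',[c((227,225))],3).round(1))"; python3 d.py "[[574,-500,24,90.8],[574,-460,24,90.8],[574,-418,24,90.8]]"
```

```text
[[ 599.1 -440.3   55. ]
 [ 609.  -413.    55. ]
 [ 609.4 -367.5   55. ]] [[ 561.6 -357.8    3. ]]
10.475 [ 578.8 -546.9  119.5] [180.    0.   90.6] [0.6 0.  0.1] 0.2503556517936537
[47.0, -4.3, 95.5] -0.2
[87.0, -3.9, 95.5] -0.2
[129.0, -3.5, 95.5] -0.2
```

Emit:
carry_out(targets=[{"dp":[20,-4,0],"yaw":0},{"dp":[45,-4,10],"yaw":0},{"dp":[45,-4,50],"yaw":0},{"dp":[45,-4,80],"yaw":0},{"dp":[45,-4,96],"yaw":0},{"dp":[65,-4,96],"yaw":0},{"dp":[85,-4,96],"yaw":0},{"dp":[90,-4,96],"yaw":0},{"dp":[95,-4,96],"yaw":0},{"dp":[100,-4,96],"yaw":0},{"dp":[105,-4,96],"yaw":0},{"dp":[105,-4,96],"yaw":0}])

```text
clock: 11.98
eef_pos: [574.0, -442.5, 24.3]
tcp_rot: [3.14, 0.001, 1.584]
contact_force: [1.7, -3.3, 4.6]
opening: 0.25
grasp_force: 1.3
```

Emit:
carry_out(targets=[{"dp":[4,0,0],"yaw":0},{"dp":[8,0,0],"yaw":0},{"dp":[12,0,0],"yaw":0},{"dp":[16,0,0],"yaw":0},{"dp":[20,0,0],"yaw":0},{"dp":[24,0,0],"yaw":0},{"dp":[24,0,0],"yaw":0}])

```text
clock: 12.85
eef_pos: [573.5, -418.6, 24.2]
tcp_rot: [3.14, 0.001, 1.584]
contact_force: [0.1, -3.0, 5.2]
opening: 0.251
grasp_force: 1.6
```

Emit:
carry_out(targets=[{"dp":[2,0,0],"yaw":0},{"dp":[3,0,0],"yaw":0},{"dp":[3,0,0],"yaw":0}])

```text
clock: 13.22
eef_pos: [573.5, -416.1, 24.3]
tcp_rot: [3.14, 0.002, 1.584]
contact_force: [0.6, -5.5, 5.5]
opening: 0.254
grasp_force: 2.7
```

Emit:
carry_out(targets=[{"dp":[2,0,0],"yaw":0},{"dp":[2,0,0],"yaw":0}])

```text
clock: 13.48
eef_pos: [573.3, -415.9, 24.4]
tcp_rot: [3.14, 0.004, 1.584]
contact_force: [-1.8, -13.3, 4.0]
opening: 0.254
grasp_force: 6.8
```

Butted against the short rail (13 N). Back off and check.

Emit:
carry_out(targets=[{"dp":[-10,0,0],"yaw":0},{"dp":[-50,0,0],"yaw":0},{"dp":[-80,0,-30],"yaw":0},{"dp":[-110,-20,-80],"yaw":0},{"dp":[-150,-70,-100],"yaw":0},{"dp":[-180,-120,-100],"yaw":0},{"dp":[-200,-175,-100],"yaw":0},{"dp":[-200,-235,-100],"yaw":0},{"dp":[-200,-235,-100],"yaw":0},{"dp":[-200,-235,-100],"yaw":0}])

```text
clock: 14.72
eef_pos: [340.9, -615.9, 123.2]
tcp_rot: [3.141, -0.001, 1.584]
contact_force: [1.0, 0.4, -0.3]
opening: 0.248
grasp_force: 0.0
```

```bash
sed -i 's/335,234,440,330/337,222,420,290/' l.py; python3 l.py crop5.png
```

```text
centre [ 579.2 -361.3] length turned from +y by deg 2.7 ((574.0242309570312, -361.6932678222656), (80.05458068847656, 85.84477233886719), 2.360142230987549)
in stop -29.907446791687878 -40.65587594942379
```

View pics/crop5.png

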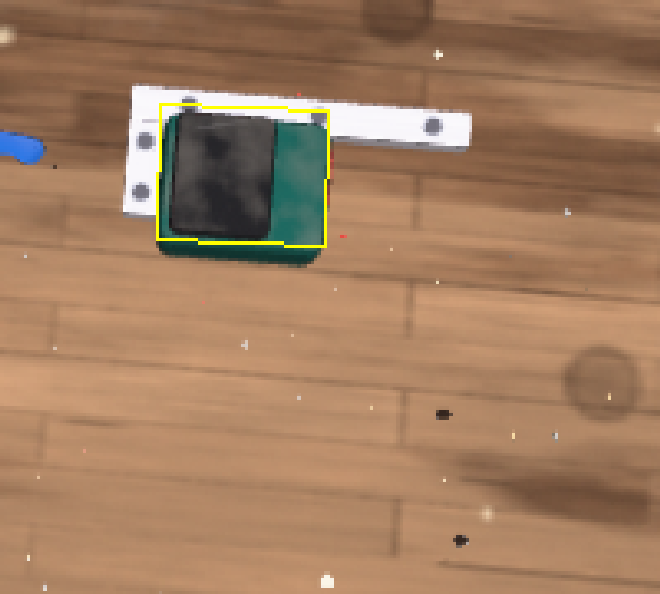

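The laser sits in the corner at crop (160–325, 115–260). The drawn fit is off because it caught a rail screw, so I'll tighten the mask.

```bash
sed -i 's/(S<75))&(V<150)/((S<75)\&(V<95)))\&(V<150)/; s/MORPH_OPEN,np.ones((3,3))/MORPH_OPEN,np.ones((7,7))/' l.py; python3 l.py crop6.png
```

```text
centre [ 574.4 -361.5] length turned from +y by deg -0.8 ((572.1111450195312, -362.00738525390625), (74.58201599121094, 85.55455017089844), 0.49093902111053467)
in stop -34.64191725566928 -40.791549581661926
```

View pics/crop6.png

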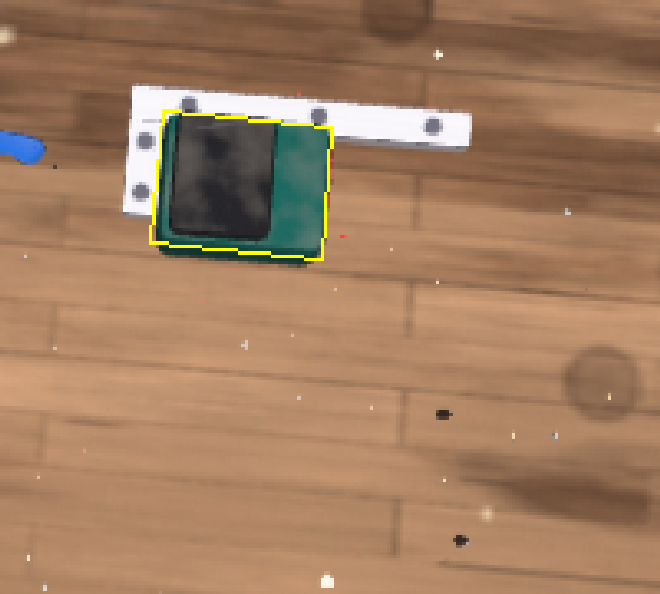

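It is in position, but about 1.6° off square on a rough measurement. One more flat two-finger press against the long rail will make sure.

Emit:
carry_out(targets=[{"dp":[30,12,0],"yaw":10},{"dp":[60,24,0],"yaw":20},{"dp":[90,36,0],"yaw":30},{"dp":[120,50,0],"yaw":40},{"dp":[150,65,0],"yaw":50},{"dp":[180,85,0],"yaw":60},{"dp":[215,110,0],"yaw":70},{"dp":[253,139,0],"yaw":80},{"dp":[253,139,40],"yaw":90},{"dp":[253,139,80],"yaw":90},{"dp":[253,139,99],"yaw":90},{"dp":[253,139,99],"yaw":90}], fingers=0)

```text
clock: 16.32
eef_pos: [476.2, -360.5, 23.5]
tcp_rot: [-3.14, 0.002, 0.015]
contact_force: [0.0, -0.1, 0.1]
opening: 0.499
grasp_force: 0.0
```

```bash
python3 d.py "[[529,-363,24,0.8]]"
```

```text
16.325 [ 476.2 -360.5   23.5] [-1.799e+02  1.000e-01  8.000e-01] [ 0.  -0.1  0.1] 0.4988680441158517
[52.7, 3.3, -0.5] 0.0
```

Emit:
carry_out(targets=[{"dp":[15,3,0],"yaw":0},{"dp":[30,3,0],"yaw":0},{"dp":[40,3,0],"yaw":0},{"dp":[47,3,0],"yaw":0},{"dp":[51,3,0],"yaw":0},{"dp":[54,3,0],"yaw":0},{"dp":[56,3,0],"yaw":0},{"dp":[56,3,0],"yaw":0}])

```text
clock: 17.32
eef_pos: [531.6, -363.7, 24.5]
tcp_rot: [-3.141, 0.001, 0.014]
contact_force: [-3.6, -1.6, 1.0]
opening: 0.499
grasp_force: 1.7
```

Emit:
carry_out(targets=[{"dp":[1.5,0,0],"yaw":0},{"dp":[1.5,0,0],"yaw":0}])

```text
clock: 17.58
eef_pos: [532.1, -363.5, 24.6]
tcp_rot: [-3.141, 0.003, 0.013]
contact_force: [-8.7, -2.0, 4.3]
opening: 0.501
grasp_force: 4.4
```

Firm against the rail. Withdraw to a clear view.

Emit:
carry_out(targets=[{"dp":[-10,0,0],"yaw":0},{"dp":[-50,0,0],"yaw":0},{"dp":[-80,10,-30],"yaw":0},{"dp":[-100,50,-80],"yaw":0},{"dp":[-120,100,-100],"yaw":0},{"dp":[-150,150,-100],"yaw":0},{"dp":[-180,200,-100],"yaw":0},{"dp":[-190,250,-100],"yaw":0},{"dp":[-190,250,-100],"yaw":0},{"dp":[-190,250,-100],"yaw":0}])

```text
clock: 18.82
eef_pos: [347.0, -615.2, 124.1]
tcp_rot: [-3.14, 0.0, 0.013]
contact_force: [0.0, 0.2, 0.6]
opening: 0.504
grasp_force: 0.0
```

```bash
python3 l.py crop7.png
```

```text
centre [ 575.1 -361.5] length turned from +y by deg -0.2 ((572.6971435546875, -362.322021484375), (75.28290557861328, 84.42745971679688), 4.028981685638428)
in stop -33.94508689789937 -40.794804912341675
```

View pics/crop7.png

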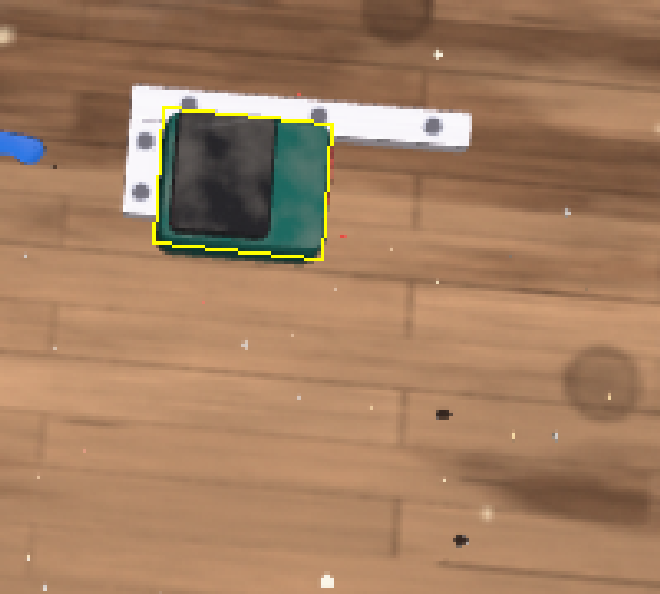

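The laser is in the corner at crop (160–330, 113–262). It measures (-33.9, -40.8) in the stop frame and about 1° off square, so it's within tolerance and I'm handing it in.

```bash
python3 -c "
from rig import r
print(r.sign_off())"
```

```text
the job is handed in; nothing more can be done
None
```

I pushed the line laser into the corner stop and handed the job in; the last camera check put its middle at (-33.9, -40.8) mm in the stop frame and about 1° off square, within the limits, but the sign-off returned no verdict.

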